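# Isolate the amplifier bench for lockout

## Robot

A 6-joint arm with a two-finger parallel gripper is mounted at the origin on the work surface. World frame = base frame: x ahead of the robot, y to its left, z up, the work surface at z = 0. Lengths are in mm, angles in rad, forces in N, time in s.
With the tool pointing down it reaches from about 350 to 875 mm from the base axis. Payload 4.2 kg.
Tool frame: the origin (TCP) lies at the very end of the fingers, on their centre line; the grasp point (between the pads) lies arm.grip_point_offset behind it (arm.grip_point_offset is the distance from the TCP to the grasp point, in mm); z points along the fingers, y is the line along which they close (so a half turn about z gives the same grasp; the last joint's range is limited). The gripper opens to 85 mm and grips with 20 to 120 N. Pads are 22 mm wide; open, the fingers measure 114 mm over their backs; the gripper's body (76 mm by 85 mm) begins 54 mm behind the grasp point. The pads swing forward as they close: fully open they stand 13 mm farther back than shut.
Start: joints at [1.48, 0.385, 0.008, 0, -1.194, -0.259], TCP at [214.161, 587.141, 231.312] pointing down, gripper open.
Joint ranges: [-3.14, 3.14], [-1.21, 2.06], [-1.07, 1.41], [-3.16, 2.05], [-2.99, -0.16], [-3.1, 3.1]. Speed limits (rad/s): [2.79, 2.79, 3.14, 3.14, 3.14, 3.14].

## Interface

Orientations are given as a unit quaternion [x, y, z, w].
In Python, from bench import arm, cams, ticket gives the robot as it stands.
- The arm moves only by the tool servo_tool, never from a script. Its argument "commands" is a list that holds one entry, the list of rows, each a list of 7 numbers: the closure in counts, from 0 (fully open) to 255 (shut), then the shift along the tool's x, y, z in m, then the turn, a rotation vector about the tool's x, y, z in degrees. In form: [[[grip, x, y, z, ax, ay, az], ...]]. A call has 1 to 10 rows; each row shifts and turns the commanded pose from where the row before left it, along the tool's axes as they then stand; what a row does not reach is not made up. A row lasts 1/12 s, in which the tool goes at most 41.7 mm and 7.16 degrees, less where a joint would pass 70% of its speed; a pose out of reach is approached as far as the arm can. A call with a gripper value outside its range is refused whole. The fingers move at their own pace and stop on an object; the grip force is fixed at half the most. Time passes only in rows, so rows that do not move let the fingers close. It gives the time, the measured TCP pose, the force, the opening and the grip force at its end, in the units of the state.
- arm.read_state(): the state, without advancing time (a new reading comes with each control period).
- cams.get_image(name): name is "scene" or "top" or "wrist"; returns a dict with "frame" (420x560x3 uint8, blue, green, red), "K" (3x3 intrinsics, pixels), "T" (4x4, takes a point from camera to world coordinates). Camera axes: x right, y up, looking along -z (the intrinsics and any distortion apply to the point x, -y, -z); pixel columns grow to the right and rows downward; lengths in mm; the calibration is good to about 2 mm. A picture is of the moment at which its call begins. There is no depth.
- ticket.job_done(): hands the job in; it is judged then, once.
The state is a dict: "clock": time; "joints": joint angles; "joint_vel": joint speeds; "joint_efforts": joint torques, N m; "position": TCP position; "ee_rot": TCP orientation; "contact_force": force on the tool from outside, world axes, zero at the start; "wrist_torque": the same for the moment, N m; "gripper_width": finger opening in mm; "grasp_force": force on a finger pad.
Only numpy, scipy, OpenCV 4.12 (cv2) and the standard library are available. Lean on these libraries where they do the work, as an engineer would, in place of code of your own. Each camera call takes 0.05 s, during which the arm holds its last target. There are 200 camera calls.

## Task

Isolate the amplifier bench: slide the left cover of the gold mains box all the way under its neighbour, turn the red isolator handle counter-clockwise from ON (green marks) to OFF (white marks) without running on toward the orange stand-by marks, and then swing the red lockout hasp fully out over the low end of the box, square to it, ready for a padlock. Keep the neighbouring cover closed and do not disturb the things lying around.

Things in the scene. Friction and masses are not known exactly. Their poses are not given: they have to be found in the camera images.
- mains_box: Fixed gold mains box on the bench, 240 (x) x 460 (y) x 109 mm high, two flat covers on top. Origin: centre of its underside; at yaw 0 its x points away from the robot, y left; turned up to 0.22 rad. Highest edges: 10 mm track walls at x = +-115. Left bay x +-110, y 16 to 220, grey floor 47 mm above the bench; end wall y 220-230 is 56 mm high, partition y 8-16 86 mm.
- cover (a joint): Slide of the left, paler grey cover (216 x 250 x 6 mm, top 94 mm above the bench, lower track). 0 m = closed; grows as it moves along box -y under the neighbour, to a stop at 0.195 (fully open: bay clear from box y = 35 to 220 mm). Starts 0 to 0.03. Friction 2.5 N, stays where left. Under it: red handle on a yellow plate, red hasp.
- cover_pull (a point): Centre of the aluminium pull rib on the left cover: 100 mm long (box x), 12 thick (box y), 24 high, from 94 to 118 mm above the bench; at box x = 0, y = 200 mm minus the cover's slide. It can be pushed from its outer (box +y) side; fully open it stops 7 mm short of the neighbour's edge.
- neighbour (a joint): Slide of the right, darker cover (upper track, top 106 mm above the bench, box y = -230 to -8 mm, pull rib 24 mm high at y = -205, a yellow meter lying on it). 0 m = closed, as it starts; grows along box +y to 0.195. It is to stay closed. Friction 2.5 N.
- handle_axis (a point): Point on the upright turning axis of the red isolator handle, near its top, 81 mm above the bench; box x = 0, y = 95 mm. The handle is a straight bar centred on the axis, 90 mm long, 18 wide, with upright sides from 55 to 81 mm above the bench, on a black hub 52 mm across.
- handle (a joint): Angle of the handle, rad, counter-clockwise from above. 0 = ON: bar along box x, in line with the green marks. 1.57 = OFF: bar along box y, in line with the white marks. 2.36 = stand-by feed (orange marks), live again. Starts -0.15 to 0.2; stops at -0.2 and 2.36, none at OFF. Stays where left; friction 0.08 N m.
- hasp_pivot (a point): Pivot of the red lockout hasp, 58 mm above the bench, box x = 30, y = 195 mm; upright axis.
- hasp_tab (a point): Centre of the upright tab near the free end of the red hasp, 74 mm above the bench, 88 mm from the pivot; the tab is 26 mm along the hasp, 8 thick, from 63 to 84 mm above the bench. The hasp is a flat 5 mm tongue 104 mm long, 22-26 wide, its underside 58 mm above the bench, clear of the low end wall. It can be pushed outward by the tab's inner (handle) side.
- hasp (a joint): Angle of the hasp about its pivot, rad, clockwise from above. 0 = folded: tongue along box -x from the pivot, inside the bay. 1.57 = swung out: tongue along box +y, standing out past the end of the box; stop at 1.62. Starts 0 to 0.12. Stays where left; friction 0.06 N m.
- meter: Bystander: yellow multimeter 85 x 150 x 34 mm lying on the neighbouring cover. Origin under its centre.
- screwdriver: Bystander: screwdriver lying on the bench beyond the mains box.
- wrench: Bystander: steel wrench lying between the robot and the mains box.
- carton: Bystander: standing cardboard carton 60 x 60 x 120 mm, to the left of the mains box. Origin under its centre.
- mug: Bystander: blue mug, 80 mm across, 90 mm high, to the left of the mains box. Origin under its centre.
- spool: Bystander: grey spool, 70 mm across, 60 mm high, to the left of the mains box. Origin under its centre.
- tray: Bystander: blue parts tray 120 x 80 x 35 mm, to the right of the mains box. Origin under its centre.

How it is judged:
By the outcome, as a careful person would: the job done as asked, in the order asked, and still so for the second after the job is handed in, with the robot touching nothing.
It also fails if it takes over 64 s, if anything falls off the work surface, if the arm or the gripper's body presses on something with over 40 N, if the wrist force passes 120 N, or if a joint passes its speed limit or range.

## Working session

There is one attempt and no reset: what is moved stays moved. The work goes in short steps, Python scripts to look and compute and a tool call to move; the robot and the scene stay as the last step left them, time stands still between calls to the robot, and variables do not carry over. Pictures are saved under pics/ and viewed, at most 11 in all, crops included, and the job is handed in when it is done.

Besides the shell and the picture viewer there is one more tool, called after ">>>" as name(argument=value, ...) on one line, values as JSON. servo_tool: Moves the arm, as the interface text tells. Its arguments: {"type":"object","properties":{"commands":{"type":"array","items":{"type":"array","items":{"type":"array","items":{"type":"number"}}}}},"required":["commands"]}

```bash
ls; mkdir -p pics; python3 - <<'E'
from bench import arm,cams
import cv2,numpy as np
s=arm.read_state();print(s, arm.grip_point_offset)
for n in("top","scene"):
    d=cams.get_image(n);cv2.imwrite(f"pics/{n}0.png",d["frame"]);print(n,d["K"],d["T"],[k for k in d])
    np.savez(f"pics/{n}0.npz",K=d["K"],T=d["T"])
E
```

```text
pics
{'clock': 0.0, 'joints': array([ 1.47959184e+00,  3.85539588e-01,  6.61810661e-03, -5.27924358e-04,
       -1.19399711e+00, -2.58601776e-01]), 'joint_vel': array([ 0.00029319, -0.00022851, -0.00051429,  0.00035393, -0.00052489,
        0.00076803]), 'joint_efforts': array([ 1.66938480e-04, -3.92296600e+01,  1.88400990e+01,  4.18633282e+00,
       -4.71272549e-03, -1.33527216e-07]), 'position': array([213.96976355, 586.6021941 , 230.22451534]), 'ee_rot': array([ 9.84725865e-01, -1.74108543e-01, -1.55770737e-04,  1.07792833e-03]), 'contact_force': array([-0.29607196,  0.59967152, -0.38013832]), 'wrist_torque': array([-0.05739533,  0.01138592,  0.01093373]), 'grasp_force': 0.0, 'gripper_width': 85.89634270664824} 18.700000000000003
top [[482.14210098   0.         277.85194719]
 [  0.         482.14210098 210.71406208]
 [  0.           0.           1.        ]] [[ 1.00303621e-02  9.94389840e-01 -1.05300705e-01  3.78177723e+02]
 [-9.99945481e-01  1.02802454e-02  1.83053255e-03 -1.97362289e+01]
 [ 2.90278006e-03  1.05276603e-01  9.94438742e-01  1.40778664e+03]
 [ 0.00000000e+00  0.00000000e+00  0.00000000e+00  1.00000000e+00]] ['frame', 'K', 'T']
scene [[388.29071894   0.         283.59673131]
 [  0.         388.29071894 213.62334092]
 [  0.           0.           1.        ]] [[-6.78032919e-01 -5.97781805e-01  4.27701152e-01  9.91924533e+02]
 [ 7.35009806e-01 -5.46935604e-01  4.00776783e-01  4.39081457e+02]
 [-5.65208079e-03  5.86104392e-01  8.10215833e-01  9.50928304e+02]
 [ 0.00000000e+00  0.00000000e+00  0.00000000e+00  1.00000000e+00]] ['frame', 'K', 'T']
```

View pics/top0.png

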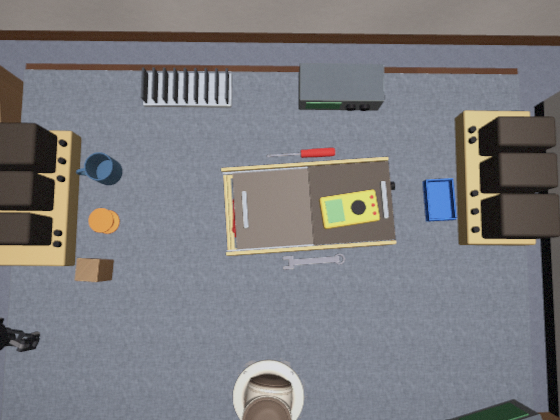

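View pics/scene0.png

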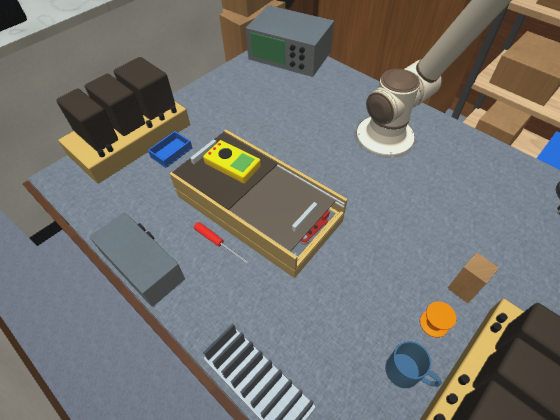

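The top view shows the box, with track-wall corners near (222,168), (388,158), (395,241) and (229,254). The left pull rib is at about (245,210). I'll enlarge this for exact corners.

```bash
python3 - <<'E'
import cv2
a=cv2.imread("pics/top0.png")[145:265,205:405]
cv2.imwrite("pics/crop.png",cv2.resize(a,None,fx=4,fy=4,interpolation=cv2.INTER_CUBIC))
E
```

```text
(no output)
```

View pics/crop.png

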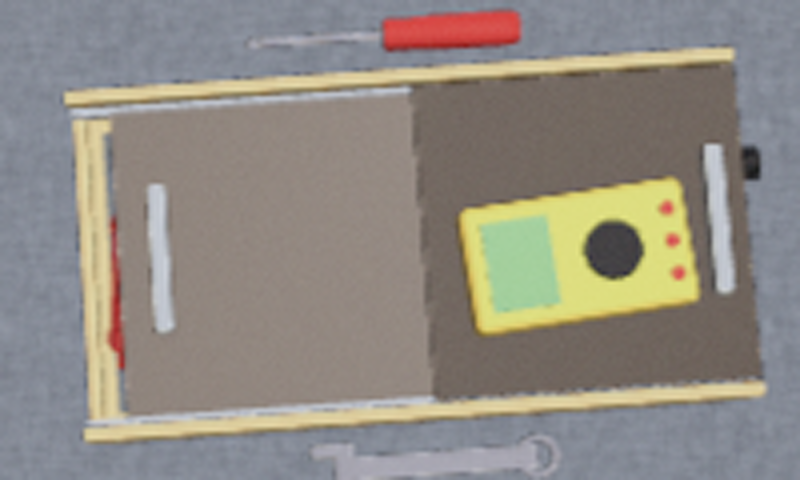

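```bash
cat > h.py <<'E'
import numpy as np,json
from scipy.spatial.transform import Rotation as R
def ray(K,T,px,z):
    px=np.atleast_2d(px).astype(float)
    d=np.c_[(px[:,0]-K[0,2])/K[0,0],-(px[:,1]-K[1,2])/K[1,1],-np.ones(len(px))]@T[:3,:3].T
    o=T[:3,3];return o+d*((z-o[2])/d[:,2])[:,None]
def proj(K,T,P):
    c=(np.atleast_2d(P)-T[:3,3])@T[:3,:3]
    return np.c_[K[0,2]+K[0,0]*c[:,0]/-c[:,2],K[1,2]+K[1,1]*c[:,1]/c[:,2]]
def load():
    B=json.load(open('box.json'));return B['o'],B['yaw']
def w(x,y,z):
    o,a=load();return np.array([o[0]+x*np.cos(a)-y*np.sin(a),o[1]+x*np.sin(a)+y*np.cos(a),z])
def b(p):
    o,a=load();d=np.array(p[:2])-o;return np.array([d[0]*np.cos(a)+d[1]*np.sin(a),-d[0]*np.sin(a)+d[1]*np.cos(a),p[2]])
E
cat > fit.py <<'E'
from h import *
from scipy.optimize import least_squares
d=np.load("pics/top0.npz");K,T=d["K"],d["T"]
f=lambda u:np.array(u)/4+[205,145]-0.375
px=f([(64,92),(66,105),(733,47),(734,60),(85,430),(87,441),(764,382),(765,395)])
M=np.array([(120,230),(110,230),(120,-230),(110,-230),(-110,230),(-120,230),(-110,-230),(-120,-230)],float)
W=ray(K,T,px,109)
def model(p):
    c,s=np.cos(p[2]),np.sin(p[2]);return np.c_[p[0]+M[:,0]*c-M[:,1]*s,p[1]+M[:,0]*s+M[:,1]*c]
r=least_squares(lambda p:(model(p)-W[:,:2]).ravel(),[500,0,0],loss='soft_l1',f_scale=2)
print(r.x,(model(r.x)-W[:,:2]).round(1))
json.dump(dict(o=list(r.x[:2]),yaw=r.x[2]),open('box.json','w'))
for n,p,z in(("rib end far",(157,185),118),("rib end near",(165,331),118),("cover edge far",(111,115),94),("cover edge near",(127,412),94),("nb edge",(422,240),106),
  ("hasp red top",(114,217),63),("hasp red bot",(124,366),63)):
    print(n,b(ray(K,T,f(p),z)[0]).round(1))
for n,p,z in(("carton",(98,270),0),("mug",(102,168),90),("spool",(102,221),60)): print(n,b(ray(K,T,p,z)[0]).round(0),ray(K,T,p,z)[0].round())
print("rib w",w(0,200,118),"hnd",w(0,95,81),"hasp",w(30,195,58))
E
python3 fit.py
```

```text
[ 5.31494243e+02 -1.03189041e+02  7.92380739e-02] [[ 0.4  0.1]
 [-0.6  0.9]
 [ 0.6 -0.5]
 [-0.3 -0.8]
 [ 1.1  1.2]
 [-1.5  1.9]
 [ 0.7 -1.1]
 [-0.5 -1.3]]
rib end far [ 49.8 170.  118. ]
rib end near [-49.2 170.7 118. ]
cover edge far [104.4 200.   94. ]
cover edge near [-100.6  201.3   94. ]
nb edge [  1.6  -6.7 106. ]
hasp red top [ 37.6 204.7  63. ]
hasp red bot [-67.5 204.   63. ]
carton [-134.  612.    0.] [349. 497.   0.]
mug [145. 560.  90.] [632. 466.  90.]
spool [  1. 575.  60.] [487. 470.  60.]
rib w [515.66320629  96.18342012 118.        ] hnd [523.97450036  -8.48712202  81.        ] hasp [545.96485138  93.57376403  58.        ]
```

Box pose fits to about 1 mm: yaw 0.079, cover slide about 30 mm. First I'll shut the fingers and square the tool to the box.

```bash
cat > to.py <<'E'
# python3 to.py bx by z yawrel_deg : deltas in tool axes (after the turn) to a box-frame target
import sys
from h import *
from bench import arm
bx,by,z,yr=map(float,sys.argv[1:5]);s=arm.read_state()
q=R.from_quat(s["ee_rot"]);yaw=np.radians(yr)+load()[1]
Q=R.from_matrix(np.array([[np.cos(yaw),np.sin(yaw),0],[np.sin(yaw),-np.cos(yaw),0],[0,0,-1]]))
d=w(bx,by,z)-s["position"]
print("t",round(s["clock"],2),"box pos",b(s["position"]).round(1),"turn deg",(q.inv()*Q).as_rotvec(degrees=True).round(2))
print("shift mm now axes",q.inv().apply(d).round(1),"after turn",Q.inv().apply(d).round(1),"j",s["joints"].round(2),"F",s["contact_force"].round(1))
E
python3 to.py 0 205 231 -90
```

```text
t 0.1 box pos [-261.9  712.8  230.3] turn deg [ 0.1  -0.07 65.41]
shift mm now axes [4.495e+02 3.528e+02 1.000e-01] after turn [ 507.8 -261.9   -0.7] j [ 1.48  0.39  0.01 -0.   -1.19 -0.26] F [-0.5 -0.3  0.1]
```

>>> servo_tool(commands=[[[255,0,0,0,0,0,7],[255,0,0,0,0,0,7],[255,0,0,0,0,0,7],[255,0,0,0,0,0,7],[255,0,0,0,0,0,7],[255,0,0,0,0,0,7],[255,0,0,0,0,0,7],[255,0,0,0,0,0,7],[255,0,0,0,0,0,7],[255,0,0,0,0,0,2.4]]])

```text
clock: 0.93
position: [214.0, 586.8, 230.6]
ee_rot: [0.733, -0.68, 0.0, 0.001]
contact_force: [0.5, -0.6, 0.6]
gripper_width: 0.0
grasp_force: 0.0
```

>>> servo_tool(commands=[[[255,0.033,-0.017,0,0,0,0],[255,0.033,-0.017,0,0,0,0],[255,0.033,-0.017,0,0,0,0],[255,0.033,-0.017,0,0,0,0],[255,0.033,-0.017,0,0,0,0],[255,0.033,-0.017,0,0,0,0],[255,0.033,-0.017,0,0,0,0],[255,0.033,-0.017,0,0,0,0],[255,0.033,-0.017,0,0,0,0],[255,0.033,-0.017,0,0,0,0]]])

```text
clock: 1.77
position: [410.2, 269.8, 231.1]
ee_rot: [0.735, -0.678, -0.0, 0.0]
contact_force: [0.3, 1.0, 0.1]
gripper_width: -0.3
grasp_force: 0.0
```

```bash
python3 to.py 0 205 140 -90
```

```text
t 1.77 box pos [-91.4 381.4 231.1] turn deg [ 0.02 -0.01  0.03]
shift mm now axes [176.5 -91.3  91.1] after turn [176.4 -91.4  91.1] j [ 0.91  0.16 -0.31 -0.   -1.1  -0.83] F [0.3 1.  0.1]
```

>>> servo_tool(commands=[[[255,0.028,-0.015,0.01,0,0,0],[255,0.028,-0.015,0.01,0,0,0],[255,0.028,-0.015,0.01,0,0,0],[255,0.028,-0.015,0.015,0,0,0],[255,0.028,-0.015,0.015,0,0,0],[255,0.028,-0.016,0.015,0,0,0],[255,0.005,0,0.016,0,0,0],[255,0,0,0,0,0,0]]])

```text
clock: 2.43
position: [512.3, 103.7, 136.6]
ee_rot: [0.733, -0.68, -0.002, 0.004]
contact_force: [-0.7, 0.1, -0.2]
gripper_width: -0.2
grasp_force: 0.0
```

```bash
python3 to.py 0 205 104 -90; python3 - <<'E'
from bench import cams
import cv2,numpy as np
d=cams.get_image("wrist");cv2.imwrite("pics/w1.png",d["frame"])
print(d["T"].round(2),d["K"][0])
E
```

```text
t 2.43 box pos [ -2.7 207.7 136.6] turn deg [ 0.46 -0.13 -0.25]
shift mm now axes [ 2.6 -3.  32.5] after turn [ 2.7 -2.7 32.6] j [ 0.51  0.31 -0.37 -0.   -0.9  -0.43] F [-0.7  0.1 -0.2]
[[-1.0000e+00  7.0000e-02  3.0000e-02  5.1929e+02]
 [-7.0000e-02 -9.5000e-01 -2.9000e-01  2.9000e+01]
 [ 1.0000e-02 -2.9000e-01  9.6000e-01  2.7897e+02]
 [ 0.0000e+00  0.0000e+00  0.0000e+00  1.0000e+00]] [315.21736361   0.         275.81530399]
```

View pics/w1.png

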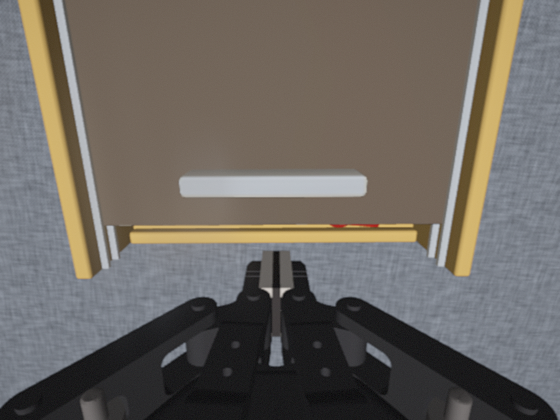

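The wrist view shows the fingers centred just outside the pull rib (rib at (273,186), fingers at (276,270)). I'll go down and push.

>>> servo_tool(commands=[[[255,0.001,-0.003,0.016,0,0,0],[255,0,0,0.017,0,0,0],[255,0,0,0,0,0,0],[255,0.01,0,0,0,0,0],[255,0.01,0,0,0,0,0],[255,0.012,0,0,0,0,0],[255,0.012,0,0,0,0,0],[255,0.012,0,0,0,0,0],[255,0.012,0,0,0,0,0],[255,0.012,0,0,0,0,0]]])

```text
clock: 3.32
position: [524.5, 24.8, 108.1]
ee_rot: [0.735, -0.679, 0.001, -0.001]
contact_force: [0.8, 3.7, 2.6]
gripper_width: 0.3
grasp_force: 1.7
```

```bash
python3 to.py 0 22 104 -90
```

```text
t 3.32 box pos [  3.2 128.1 108.1] turn deg [-0.13  0.03  0.  ]
shift mm now axes [106.1   3.2   4.1] after turn [106.1   3.2   4.1] j [ 0.36  0.34 -0.4   0.   -0.82 -0.28] F [0.8 3.7 2.6]
```

>>> servo_tool(commands=[[[255,0.012,0,0,0,0,0],[255,0.012,0,0,0,0,0],[255,0.012,0,0,0,0,0],[255,0.012,0,0,0,0,0],[255,0.012,0,0,0,0,0],[255,0.012,0,0,0,0,0],[255,0.012,0,0,0,0,0],[255,0.008,0,0,0,0,0],[255,0,0,0,0,0,0]]])

```text
clock: 4.07
position: [530.1, -67.7, 106.7]
ee_rot: [0.734, -0.679, -0.001, 0.001]
contact_force: [0.2, -0.5, -0.5]
gripper_width: 0.1
grasp_force: 0.0
```

```bash
python3 to.py 0 22 107 -90
```

```text
t 4.07 box pos [  1.4  35.5 106.7] turn deg [ 0.16 -0.04 -0.1 ]
shift mm now axes [13.5  1.3 -0.2] after turn [13.5  1.4 -0.3] j [ 0.18  0.36 -0.38  0.   -0.83 -0.1 ] F [ 0.2 -0.5 -0.5]
```

>>> servo_tool(commands=[[[255,0.004,0,0,0,0,0],[255,0.004,0,0,0,0,0],[255,0.003,0,0,0,0,0]]])

```text
clock: 4.32
position: [530.6, -76.8, 106.6]
ee_rot: [0.735, -0.678, -0.001, 0.001]
contact_force: [-2.5, 2.1, -1.1]
gripper_width: 0.3
grasp_force: 1.4
```

>>> servo_tool(commands=[[[255,0.0015,0,0,0,0,0],[255,0.001,0,0,0,0,0]]])

```text
clock: 4.48
position: [531.0, -79.2, 106.7]
ee_rot: [0.735, -0.678, -0.001, 0.001]
contact_force: [-1.6, 3.2, -0.5]
gripper_width: -0.2
grasp_force: 1.3
```

```bash
python3 to.py 0 22 107 -90
```

```text
t 4.48 box pos [  1.4  23.9 106.7] turn deg [0.14 0.01 0.01]
shift mm now axes [ 1.9  1.4 -0.3] after turn [ 1.9  1.4 -0.3] j [ 0.15  0.36 -0.37 -0.   -0.84 -0.07] F [-1.6  3.2 -0.5]
```

Still sliding with about 3 N, so I'll creep on to the stop.

>>> servo_tool(commands=[[[255,0.001,0,0,0,0,0],[255,0.001,0,0,0,0,0],[255,0,0,0,0,0,0]]])

```text
clock: 4.73
position: [532.0, -81.1, 107.1]
ee_rot: [0.735, -0.678, -0.0, 0.0]
contact_force: [-2.0, 2.8, -1.4]
gripper_width: -0.1
grasp_force: 1.3
```

>>> servo_tool(commands=[[[255,0.001,0,0,0,0,0],[255,0.001,0,0,0,0,0]]])

```text
clock: 4.9
position: [532.1, -81.3, 107.1]
ee_rot: [0.734, -0.679, -0.001, -0.001]
contact_force: [-3.7, 14.5, 1.2]
gripper_width: 0.0
grasp_force: 7.6
```

```bash
python3 to.py 0 22 107 -90
```

```text
t 4.9 box pos [  2.3  21.7 107.1] turn deg [ 0.01  0.17 -0.03]
shift mm now axes [-0.3  2.3  0.1] after turn [-0.3  2.3  0.1] j [ 0.15  0.37 -0.37 -0.   -0.84 -0.07] F [-3.7 14.5  1.2]
```

Stop reached (14.5 N, finger where predicted). I'll back off, rise and look at the bay.

>>> servo_tool(commands=[[[255,-0.006,0,0,0,0,0],[255,-0.015,0,-0.01,0,0,0],[255,-0.03,0,-0.02,0,0,0],[255,-0.035,0,-0.02,0,0,0],[255,-0.035,0,-0.02,0,0,0],[255,-0.035,0,-0.01,0,0,0],[255,-0.02,0.002,0,0,0,0],[255,0,0,0,0,0,0],[255,0,0,0,0,0,0]]])

```text
clock: 5.65
position: [517.1, 93.0, 188.1]
ee_rot: [0.736, -0.677, 0.001, -0.001]
contact_force: [-0.2, -0.4, -0.2]
gripper_width: 0.1
grasp_force: 0.0
```

```bash
cat > look.py <<'E'
import sys,cv2,numpy as np
from bench import cams
d=cams.get_image(sys.argv[1]);cv2.imwrite(f"pics/{sys.argv[2]}.png",d["frame"]);np.savez(f"pics/{sys.argv[2]}.npz",K=d["K"],T=d["T"])
E
python3 look.py wrist w2
```

```text
(no output)
```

View pics/w2.png

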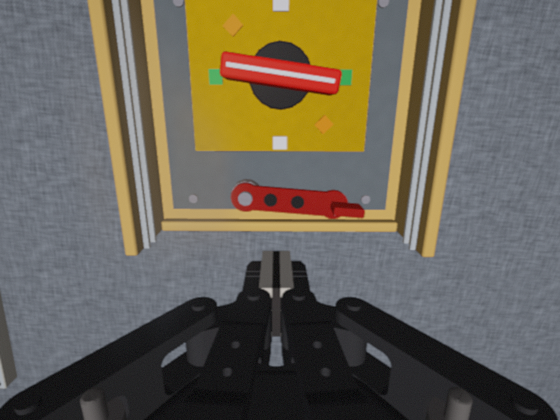

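The view shows the handle's white line from (227,65) to (335,78), the hasp pivot at (246,199) and the tab at (348,210).

```bash
python3 - <<'E'
from h import *
d=np.load("pics/w2.npz");K,T=d["K"],d["T"]
P=[b(p) for p in ray(K,T,[(227,65),(335,78)],81)];print(P,(P[0]+P[1])/2,np.arctan2(P[0][1]-P[1][1],P[0][0]-P[1][0]))
p=b(ray(K,T,(246,199),63)[0]);t=b(ray(K,T,(348,210),84)[0]);print("piv",p,"tab",t,np.arctan2(t[1]-p[1],-(t[0]-p[0])),np.hypot(*(t-p)[:2]))
for n,u,z in(("wh1",(280,142),50),("gr",(215,76),50),("gr",(346,77),50)):print(n,b(ray(K,T,u,z)[0]))
E
python3 to.py 0 95 150 -180
```

```text
[array([37.39409516, 90.13804806, 81.        ]), array([-41.56567942,  98.82265401,  81.        ])] [-2.08579213 94.48035103 81.        ] -0.10954739819911014
piv [ 28.06422715 196.23466236  63.        ] tab [-57.39411033 199.54380777  84.        ] 0.03870298751918002 85.522382381803
wh1 [ -1.74895617 148.05581678  50.        ]
gr [52.16171836 94.58729062 50.        ]
gr [-55.9151427  95.2278129  50.       ]
t 5.7 box pos [  0.9 195.9 187.6] turn deg [-8.000e-02  4.000e-02  9.008e+01]
shift mm now axes [100.8   1.1  37.7] after turn [   0.9 -100.9   37.6] j [ 0.49  0.25 -0.3   0.   -1.01 -0.41] F [ 0.1 -0.5  0.4]
```

>>> servo_tool(commands=[[[120,0.025,0,0,0,0,7],[120,0,0,0,0,0,7],[120,0,0,0,0,0,7],[120,0,0,0,0,0,7],[120,0,0,0,0,0,7],[120,0,0,0,0,0,7],[120,0,0,0,0,0,7],[120,0,0,0,0,0,7],[120,0,0,0,0,0,7],[120,0,0,0,0,0,7]]])

```text
clock: 6.53
position: [518.7, 65.6, 187.1]
ee_rot: [-0.209, 0.978, -0.0, -0.0]
contact_force: [-0.4, -0.3, -0.4]
gripper_width: 45.2
grasp_force: 0.0
```

>>> servo_tool(commands=[[[120,0,0,0,0,0,7],[120,0,0,0,0,0,7],[120,0,0,0,0,0,7],[120,0,0,0,0,0,5.2],[120,0,-0.025,0.01,0,0,0],[120,0,-0.025,0.01,0,0,0],[120,0,-0.025,0.01,0,0,0],[120,0,0,0,0,0,0]]])

```text
clock: 7.2
position: [514.3, -12.3, 155.0]
ee_rot: [0.017, 1.0, -0.001, -0.003]
contact_force: [-0.6, -0.1, -0.4]
gripper_width: 45.3
grasp_force: 0.0
```

```bash
python3 to.py -1 95 60 -186.3
```

```text
t 7.2 box pos [-10.  92. 155.] turn deg [-0.11 -0.29 -0.2 ]
shift mm now axes [-9.1  4.2 94.9] after turn [-8.6  4.  95. ] j [ 0.29  0.27 -0.37  0.   -0.94 -1.9 ] F [-0.6 -0.1 -0.4]
```

>>> servo_tool(commands=[[[120,-0.005,0.002,0.01,0,0,0],[120,-0.004,0.002,0.015,0,0,0],[120,0,0,0.02,0,0,0],[120,0,0,0.01,0,0,0],[120,0,0,0,0,0,0],[120,0,0,0,0,0,0]]])

```text
clock: 7.7
position: [525.6, -4.0, 102.0]
ee_rot: [0.014, 1.0, -0.0, -0.0]
contact_force: [-0.2, -0.2, 0.2]
gripper_width: 45.1
grasp_force: 0.0
```

```bash
python3 to.py -1 95 60 -186.3
```

```text
t 7.7 box pos [  2.   99.3 102. ] turn deg [-0.04 -0.05  0.15]
shift mm now axes [ 2.5 -4.6 42. ] after turn [ 2.5 -4.6 42. ] j [ 0.3   0.35 -0.41  0.   -0.81 -1.9 ] F [-0.2 -0.2  0.2]
```

>>> servo_tool(commands=[[[120,0.0025,-0.0045,0.01,0,0,0],[120,0,0,0.016,0,0,0],[120,0,0,0.015,0,0,0],[120,0,0,0,0,0,0],[120,0,0,0,0,0,0],[120,0,0,0,0,0,0]]])

```text
clock: 8.2
position: [524.0, -8.2, 62.7]
ee_rot: [0.014, 1.0, 0.0, 0.001]
contact_force: [-0.3, 0.6, -0.6]
gripper_width: 45.4
grasp_force: 0.0
```

```bash
python3 to.py -1 95 60 -186.3; python3 look.py wrist w3
```

```text
t 8.2 box pos [ 0.  95.3 62.7] turn deg [0.02 0.15 0.16]
shift mm now axes [ 1.  -0.4  2.7] after turn [ 1.  -0.4  2.7] j [ 0.29  0.41 -0.45  0.   -0.71 -1.89] F [-0.3  0.6 -0.6]
```

View pics/w3.png

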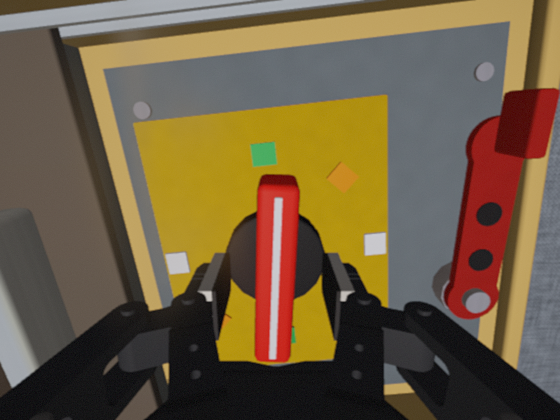

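The bar stands centred and parallel between the fingers. I'll grip it.

>>> servo_tool(commands=[[[255,0,0,0.001,0,0,0],[255,0,0,0,0,0,0],[255,0,0,0,0,0,0],[255,0,0,0,0,0,0],[255,0,0,0,0,0,0]]])

```text
clock: 8.67
position: [523.2, -8.6, 61.3]
ee_rot: [0.014, 1.0, -0.0, 0.001]
contact_force: [-0.8, -1.5, 7.3]
gripper_width: 16.9
grasp_force: 59.7
```

```bash
python3 to.py -1 95 60 -90
```

```text
t 8.67 box pos [-0.8 95.  61.3] turn deg [-6.000e-02  5.000e-02 -9.616e+01]
shift mm now axes [0.2 0.  1.3] after turn [-0.   0.2  1.3] j [ 0.29  0.41 -0.46  0.   -0.71 -1.89] F [-0.8 -1.5  7.3]
```

>>> servo_tool(commands=[[[255,0,0,-0.001,0,0,-5],[255,0,0,0,0,0,-5],[255,0,0,0,0,0,-5],[255,0,0,0,0,0,-5],[255,0,0,0,0,0,-5],[255,0,0,0,0,0,-5],[255,0,0,0,0,0,-5],[255,0,0,0,0,0,-5],[255,0,0,0,0,0,-5]]])

```text
clock: 9.42
position: [523.0, -8.1, 61.3]
ee_rot: [-0.371, 0.929, 0.0, 0.0]
contact_force: [0.4, 1.1, 1.1]
gripper_width: 16.8
grasp_force: 59.4
```

>>> servo_tool(commands=[[[255,0,0,0,0,0,-5],[255,0,0,0,0,0,-5],[255,0,0,0,0,0,-5],[255,0,0,0,0,0,-5],[255,0,0,0,0,0,-5],[255,0,0,0,0,0,-5],[255,0,0,0,0,0,-5],[255,0,0,0,0,0,-5],[255,0,0,0,0,0,-5],[255,0,0,0,0,0,-5]]])

```text
clock: 10.25
position: [522.5, -7.9, 61.3]
ee_rot: [0.729, -0.685, -0.0, -0.0]
contact_force: [-1.2, 2.9, 2.0]
gripper_width: 17.0
grasp_force: 59.6
```

>>> servo_tool(commands=[[[255,0,0,0,0,0,-1.2],[255,0,0,0,0,0,0],[255,0,0,0,0,0,0]]])

```text
clock: 10.5
position: [522.5, -8.0, 61.3]
ee_rot: [0.734, -0.679, -0.0, -0.0]
contact_force: [-3.3, 4.2, 2.3]
gripper_width: 16.7
grasp_force: 59.3
```

```bash
python3 to.py -1 95 60 -90; python3 look.py wrist w4
```

```text
t 10.5 box pos [-1.4 95.6 61.3] turn deg [ 0.02  0.03 -0.06]
shift mm now axes [ 0.6 -0.4  1.3] after turn [ 0.6 -0.4  1.3] j [ 0.3   0.41 -0.46 -0.   -0.71 -0.22] F [-3.3  4.2  2.3]
```

View pics/w4.png

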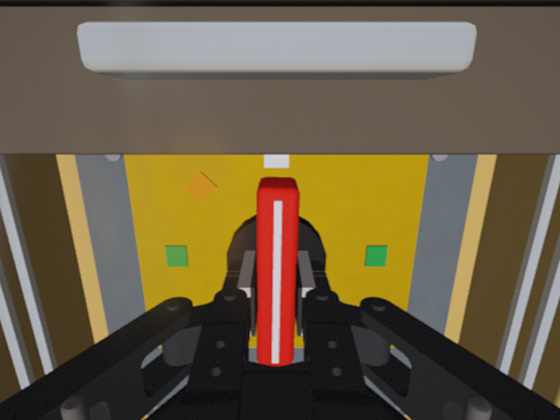

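The bar lines up with the white mark at (277,160), which is OFF. I'll release it and rise.

>>> servo_tool(commands=[[[120,0,0,0,0,0,0],[120,0,0,0,0,0,0],[120,0,0,0,0,0,0],[120,0,0,0,0,0,0],[120,0,0,-0.01,0,0,0],[120,0,0,-0.02,0,0,0],[120,0,0,-0.025,0,0,0],[255,-0.02,0.02,-0.005,0,0,0],[255,-0.03,0.02,0,0,0,0],[255,-0.025,0.016,0,0,0,0]]])

```text
clock: 11.38
position: [460.4, 62.3, 122.7]
ee_rot: [0.734, -0.679, 0.0, -0.001]
contact_force: [0.2, 0.6, -0.8]
gripper_width: 9.3
grasp_force: 0.0
```

>>> servo_tool(commands=[[[255,0,0,0,0,0,0],[255,0,0,0,0,0,0],[255,0,0,0,0,0,0],[255,0,0,0,0,0,0]]])

```text
clock: 11.72
position: [461.7, 61.5, 121.6]
ee_rot: [0.734, -0.679, 0.0, -0.0]
contact_force: [-0.4, -0.3, 0.5]
gripper_width: 0.1
grasp_force: 0.0
```

```bash
python3 to.py -58 172 69 -90
```

```text
t 11.72 box pos [-56.5 169.7 121.6] turn deg [-0.04  0.01 -0.03]
shift mm now axes [-2.3  1.5 52.6] after turn [-2.3  1.5 52.6] j [ 0.48  0.24 -0.53  0.   -0.81 -0.4 ] F [-0.4 -0.3  0.5]
```

>>> servo_tool(commands=[[[255,0,0.0015,0.015,0,0,0],[255,0,0,0.02,0,0,0],[255,0,0,0.014,0,0,0],[255,0,0,0.003,0,0,0],[255,0,0,0,0,0,0],[255,0,0,0,0,0,0]]])

```text
clock: 12.22
position: [460.3, 61.4, 69.6]
ee_rot: [0.734, -0.679, 0.0, -0.0]
contact_force: [0.1, 0.1, 1.4]
gripper_width: 0.2
grasp_force: 0.0
```

```bash
python3 to.py -58 183 69 -90; python3 look.py wrist w5
```

```text
t 12.22 box pos [-58.  169.7  69.6] turn deg [-0.03 -0.01 -0.02]
shift mm now axes [-13.3   0.    0.6] after turn [-13.3   0.    0.6] j [ 0.48  0.31 -0.59  0.   -0.67 -0.41] F [0.1 0.1 1.4]
```

View pics/w5.png

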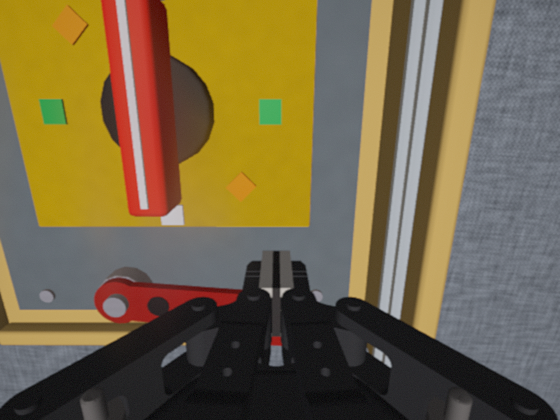

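The finger stands on the handle side of the tab. I'll check the handle angle in this picture before pushing.

```bash
python3 - <<'E'
from h import *
d=np.load("pics/w5.npz");K,T=d["K"],d["T"]
P=[b(p) for p in ray(K,T,[(121,5),(143,207)],81)];print(P,np.arctan2(P[1][1]-P[0][1],P[1][0]-P[0][0]))
E
```

```text
[array([-1.7181727 , 57.87195012, 81.        ]), array([-2.95804712e-02,  1.34520427e+02,  8.10000000e+01])] 1.54876954686944
```

>>> servo_tool(commands=[[[255,-0.005,0,0,0,0,0],[255,-0.005,0,0,0,0,0],[255,-0.003,0,0,0,0,0],[255,0,0,0,0,0,0],[255,0,0,0,0,0,0]]])

```text
clock: 12.68
position: [458.5, 75.1, 69.6]
ee_rot: [0.735, -0.678, 0.0, -0.0]
contact_force: [-0.2, -0.6, 0.1]
gripper_width: -0.1
grasp_force: 0.0
```

>>> servo_tool(commands=[[[255,-0.0077,0.001,0,0,0,5],[255,-0.0077,0.001,0,0,0,5],[255,-0.0077,0.001,0,0,0,5],[255,-0.0077,0.001,0,0,0,5],[255,-0.0077,0.001,0,0,0,5],[255,-0.0077,0.001,0,0,0,5],[255,0,0,0,0,0,0],[255,0,0,0,0,0,0]]])

```text
clock: 13.35
position: [458.8, 120.9, 69.3]
ee_rot: [-0.535, 0.845, 0.0, -0.0]
contact_force: [-0.0, -0.0, 0.3]
gripper_width: 0.1
grasp_force: 0.0
```

```bash
python3 - <<'E'
import numpy as np
f=np.radians(30);print(30-88*np.cos(f)-15*np.sin(f),195+88*np.sin(f)-15*np.cos(f))
E
python3 to.py -53.7 226 69 -120
```

```text
-53.71023553303061 226.00961894323342
t 13.35 box pos [-54.7 229.1  69.3] turn deg [ 0.01 -0.    0.17]
shift mm now axes [ 2.2 -2.4  0.3] after turn [ 2.2 -2.4  0.3] j [ 0.6   0.33 -0.56 -0.   -0.68 -1.04] F [-0.  -0.   0.3]
```

>>> servo_tool(commands=[[[255,-0.0075,0.0007,0,0,0,5],[255,-0.0075,0.0007,0,0,0,5],[255,-0.0075,0.0007,0,0,0,5],[255,-0.0075,0.0007,0,0,0,5],[255,-0.0075,0.0007,0,0,0,5],[255,-0.0075,0.0007,0,0,0,5],[255,-0.0075,0.0007,0,0,0,5],[255,-0.0075,0.0007,0,0,0,5],[255,0,0,0,0,0,0],[255,0,0,0,0,0,0]]])

```text
clock: 14.18
position: [494.8, 167.2, 69.1]
ee_rot: [-0.214, 0.977, -0.0, -0.0]
contact_force: [0.1, -0.4, 0.4]
gripper_width: -0.2
grasp_force: 0.0
```

```bash
python3 - <<'E'
import numpy as np
f=np.radians(70);print(30-88*np.cos(f)-15*np.sin(f),195+88*np.sin(f)-15*np.cos(f))
E
python3 to.py -14.2 272.6 69 -160;python3 look.py wrist w6
```

```text
-14.193161924447482 272.5626484792749
t 14.18 box pos [-15.2 272.4  69.1] turn deg [ 0.   -0.02  0.19]
shift mm now axes [-1.  -0.2  0.1] after turn [-1.  -0.2  0.1] j [ 0.64  0.39 -0.45 -0.   -0.73 -1.78] F [ 0.1 -0.4  0.4]
```

View pics/w6.png

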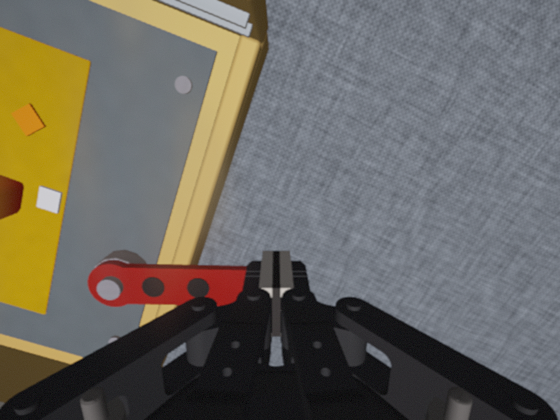

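The hasp follows squarely against the finger at about 70°. I'll finish the arc.

>>> servo_tool(commands=[[[255,-0.0077,0.001,0,0,0,5],[255,-0.0077,0.001,0,0,0,5],[255,-0.0077,0.001,0,0,0,5],[255,-0.0077,0.001,0,0,0,5.2],[255,0,0,0,0,0,0],[255,0,0,0,0,0,0],[255,0,0,0,0,0,0]]])

```text
clock: 14.82
position: [522.5, 179.9, 69.3]
ee_rot: [-0.039, 0.999, -0.0, -0.0]
contact_force: [0.2, -0.6, -0.2]
gripper_width: -0.4
grasp_force: 0.0
```

```bash
python3 to.py 15 283 69 -180
```

```text
t 14.82 box pos [ 13.5 282.9  69.3] turn deg [-0.   -0.02 -0.04]
shift mm now axes [-1.5  0.1  0.3] after turn [-1.5  0.1  0.3] j [ 0.62  0.44 -0.37 -0.   -0.76 -2.12] F [ 0.2 -0.6 -0.2]
```

>>> servo_tool(commands=[[[255,-0.001,0,0,0,0,0],[255,-0.0008,0,0,0,0,0],[255,0,0,0,0,0,0],[255,0,0,0,0,0,0]]])

```text
clock: 15.15
position: [524.6, 180.3, 69.4]
ee_rot: [-0.038, 0.999, -0.0, -0.0]
contact_force: [-0.9, -0.0, 0.3]
gripper_width: 0.1
grasp_force: 0.4
```

>>> servo_tool(commands=[[[255,0.01,0,0,0,0,0],[255,0.015,0,0,0,0,0],[255,0,0,-0.02,0,0,0],[255,0,0,-0.03,0,0,0],[255,-0.015,0,-0.03,0,0,0],[255,-0.03,0.03,-0.03,0,0,0],[255,-0.03,0.03,0,0,0,0],[255,-0.03,0.03,0,0,0,0],[255,0,0,0,0,0,0],[255,0,0,0,0,0,0]]])

```text
clock: 15.98
position: [591.1, 270.0, 171.6]
ee_rot: [-0.039, 0.999, -0.0, -0.001]
contact_force: [-0.5, 0.2, -1.0]
gripper_width: 0.1
grasp_force: 0.0
```

```bash
python3 to.py 15 283 69 -180; python3 look.py wrist w7
```

```text
t 15.98 box pos [ 89.  367.3 171.6] turn deg [-0.04 -0.12 -0.11]
shift mm now axes [ 73.6 -84.4 102.8] after turn [ 74.  -84.3 102.6] j [ 0.68  0.47 -0.01 -0.   -1.09 -2.17] F [-0.5  0.2 -1. ]
```

View pics/w7.png

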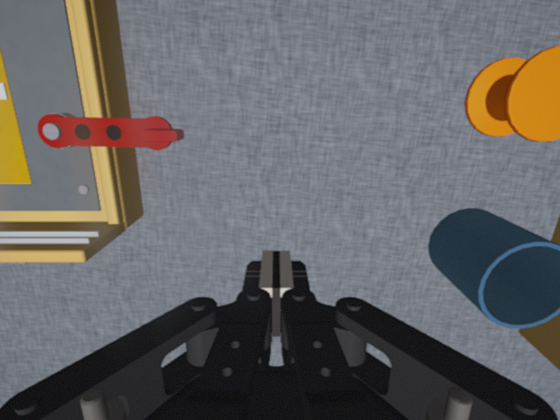

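```bash
python3 - <<'E'
from h import *
d=np.load("pics/w7.npz");K,T=d["K"],d["T"]
p,e=[b(q) for q in ray(K,T,[(51,131),(159,133)],63)];print(p,e,"phi",np.pi/2+np.arctan2(e[0]-p[0],e[1]-p[1]))
u,v=[b(q) for q in ray(K,T,[(75,20),(100,205)],56)];print("end wall inner edge",u,v)
E
python3 look.py top top9; python3 - <<'E'
import cv2
a=cv2.imread("pics/top9.png")[130:280,60:410]
cv2.imwrite("pics/crop9.png",cv2.resize(a,None,fx=2.2,fy=2.2,interpolation=cv2.INTER_CUBIC))
E
```

```text
[ 28.53293184 192.87720002  63.        ] [ 30.34391906 276.49030668  63.        ] phi 1.592452071678163
end wall inner edge [-49.21863461 222.05162345  56.        ] [ 90.58309257 216.79814777  56.        ]
```

View pics/crop9.png

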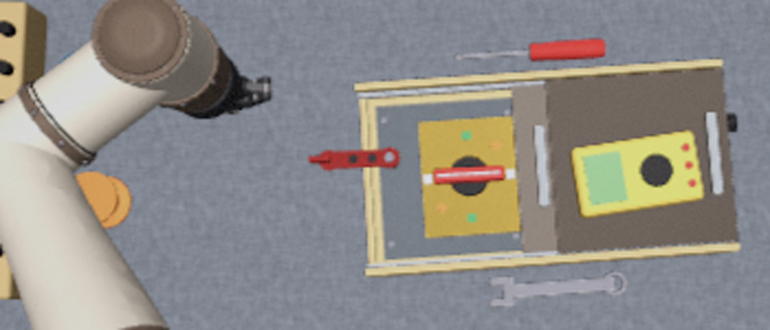

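The top view confirms it: cover fully under the neighbour, handle in line with the white marks, hasp square out past the end. The neighbour and the loose items visible there haven't moved, and the arm is clear.

```bash
python3 -c "
from bench import ticket
print(ticket.job_done())"
```

```text
the job is handed in; nothing more can be done
None
```

I've handed the job in: the left cover is slid to its stop, the handle is at OFF (about 1.55 rad), and the hasp is swung out square (about 1.59 rad), done in that order in about 16 s with the neighbouring cover still closed.

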